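# Change over the label printer's battery pack

### The arm

A 7-joint arm with a two-finger parallel gripper is mounted at the origin on the work surface. World frame = base frame: x ahead of the robot, y to its left, z up, the work surface at z = 0. Lengths are in mm, angles in degrees, forces in N, time in s.
With the tool pointing down it reaches from about 425 to 1025 mm from the base axis. Payload 9.4 kg.
Tool frame: the origin (TCP) lies at the very end of the fingers, on their centre line; the grasp point (between the pads) lies 19 mm behind it; z points along the fingers, y is the line along which they close (so a half turn about z gives the same grasp; the last joint's range is limited). The gripper opens to 85 mm and grips with 20 to 120 N. Pads are 22 mm wide; open, the fingers measure 114 mm over their backs; the gripper's body (76 mm by 85 mm) begins 54 mm behind the grasp point. The pads swing forward as they close: fully open they stand 13 mm farther back than shut.
Start: joints at [70.09, 34.337, -0.143, 91.639, 0.103, 54.024, -4.572], TCP at [193.93, -698.581, 231.275] pointing down, gripper open.
Joint ranges: [-147.43, 147.43], [-19.82, 112.94], [-74.19, 73.91], [6.32, 146.72], [-59.91, 239.91], [6.04, 106.73], [-150.56, 150.56]. Speed limits (degrees/s): [127.2, 127.2, 172.46, 172.46, 180, 180, 180].

### API

Orientations are given as [roll, pitch, yaw] about the fixed x, y, z axes, in that order (R = Rz(yaw) Ry(pitch) Rx(roll)).
In Python, from rig import arm gives the robot as it stands.
- The arm moves only by the tool arm_command, never from a script. Its argument "increments" is one flat list of numbers, 7 for each row, row after row: the turn, a rotation vector about the world's x, y, z in units of 5 degrees (1.0 is 5 degrees), then the shift along the world's x, y, z in units of 30 mm (1.0 is 30 mm), then the finger opening in mm, from 0 to 85.4. A call has 1 to 20 rows; each row is the pose to reach, as a shift and turn from the pose commanded when the call began; what a row does not reach only later rows make up. A row lasts 1/12 s, in which the tool goes at most 41.7 mm and 7.16 degrees, less where a joint would pass 70% of its speed; a pose out of reach is approached as far as the arm can. A call with a gripper value outside its range is refused whole. The fingers move at their own pace and stop on an object; "force" is the grip in N (left out, the last holds). Time passes only in rows, so rows that repeat a pose let the fingers close. It gives the time, the measured TCP pose, the force, the opening and the grip force at its end, in the units of the state.
- arm.get_obs(): the state, without advancing time (a new reading comes with each control period).
- arm.capture(name): name is "scene" or "top" or "wrist"; returns a dict with "color" (384x512x3 uint8, red, green, blue), "vfov" (degrees; the focal length in pixels is half the picture's height over the tangent of half this angle, whatever the lens; pixels are square), "cx", "cy" (the principal point, pixels), "extrinsics" (4x4, takes a point from camera to world coordinates); the wrist camera has in their place "tool_from_camera" (4x4, takes a point from camera to tool coordinates, whose origin is the TCP and whose axes are the flange's). Camera axes: x right, y up, looking along -z (the intrinsics and any distortion apply to the point x, -y, -z); pixel columns grow to the right and rows downward; lengths in mm; the calibration is good to about 2 mm. The wrist camera is an equidistant fisheye: a pixel r from the principal point sees the ray r / f radians off the axis. A picture is of the moment at which its call begins: read the wrist's pose just before it. There is no depth.
- arm.job_done(): hands the job in; it is judged then, once.
Trained networks look in a picture, given as the dict that the camera call returned (one of the last four; its "shot" number tells which), for a name from the list of things; names that differ only in an ending like _2 or _b are one class to them, and where a whole thing is asked for, a point or a joint stands for the part that bears it (a point fixed in the world has none). Each returns a list of dicts, best first, with "conf" (0 to 1); they miss things now and then, are a little off and sometimes report something else, mostly with a low value. They report only what shows in the picture. A call takes as long as a camera call.
- arm.search_frame(name, picture): "xy" ([column, row] in pixels, amid what is visible of it).
- arm.cut_out(name, picture): "pixels" (384x512 bool, what is visible of it) and "xy" ([column, row] in pixels, amid what is visible of it).
The state is a dict: "time": time; "joint_pos": joint angles; "qd": joint speeds; "effort": joint torques, N m; "ee_pos": TCP position; "tool_rot": TCP orientation; "ft_force": force on the tool from outside, world axes, zero at the start; "ft_torque": the same for the moment, N m; "gripper_width": finger opening in mm; "gripper_force": force on a finger pad.
Only numpy, scipy, OpenCV 4.12 (cv2) and the standard library are available. Lean on these libraries where they do the work, as an engineer would, in place of code of your own. Each camera call takes 0.05 s, during which the arm holds its last target. There are 200 camera calls.

### The job

The charged battery pack is locked in the charger: press the charger's catch button so that the pack springs loose, draw it out of the dovetail, and slide it into the matching dovetail at the front of the label printer until the printer's catch clicks and holds it. Do not force it: push and pull gently, by feel, and stop at the click. Leave everything else on the table where it is, and let go of the pack once it is locked.

Things in the scene. Friction and masses are not known exactly. Their poses are not given: they have to be found in the camera images.
- pack: Black battery pack, about 0.3 kg (varies): case 76 (x) x 46 (y) x 46 (z) mm on a dovetail foot. Origin: centre of the foot's underside; the case spans 11 to 57 mm above it. Foot 72 mm long, 34 mm wide at the bottom. +x is the leading end (the catch's notch lies 17 to 31 mm ahead, underneath). Grip it across its y sides from above. It starts locked in the charger: origin on charger_seat, axes alike.
- charger: Grey charger fixed to the table: base 180 x 92 x 30 mm with a dovetail slide on top, nothing tall behind. Origin: on the table under a locked pack's centre; +x is the way a pack goes in. Behind the locked pack (x = 40 to 90 mm) stand a 44 mm wide stop block, top 74 mm above the table, with a sprung ejector, and the catch button.
- charger_seat (a point): Centre of the locked pack's underside: charger x = 0, 30 mm above the table (the slide's floor). When the catch is pressed the ejector shoves the pack out by about 28 mm (to x = -28 mm), where it stays in the rails; from x = -72 mm it is clear of rails and lead-ins and can be lifted.
- charger_button (a point): Centre of the top of the charger's catch button, a black ribbed cap 22 x 30 mm at charger x = +72 mm, 76 mm above the table when up; axes as the charger's. Press it straight down.
- charger_catch (a joint): The charger's catch: 0 = up, grows as it is pressed down, to 0.008 m at its bottom stop. Sprung up with 2.4 N (up) to 4.8 N (bottom); the pack is let go from about 0.005 m.
- printer: Label printer fixed to the table: white housing 110 x 130 x 105 mm (x = +125 to +235 mm), and in front of it a grey ledge 92 mm wide, 30 mm high, with a slide like the charger's. Origin: on the table under the slide's nominal seat; +x is the way the pack goes in. Its stop block, ejector, catch and button stand as on the charger, but shifted along x by up to 12 mm either way, fixed, not measured.
- printer_mouth (a point): Middle of the start of the printer's rails on the slide's floor: printer x = -20 mm, 30 mm up; axes as the printer's. Rails (39 mm above the table, 60 mm over all) run to x = +34 mm, flared lead-ins lie from x = -34 to -20 mm, and before them a flat apron at floor level to x = -85 mm, to set the pack down on before sliding. Play in the rails: 1 mm each side, 1.5 mm in height.
- printer_seat (a point): Nominal locked place of the pack's origin: printer x = 0, 30 mm up. Nominally (all shifted by the unknown 12 mm or less): ejector met at x = -28 mm, catch ramp from -16 to -8 mm, the catch clicks at 0 to +1 mm, the hard stop is at +2.5 mm. Push: up to 8 N on the ramp, 6 N after, climbing fast at the stop; 12 to 16 N there is plenty, over 22 N is forcing. Unclicked, the pack is pushed back out.
- printer_catch (a joint): The printer's catch: 0 = up; pressed down by the foot sliding over it, to 0.003 to 0.005 m before the click, back to about 0 at the click. Springs as the charger's.
- label_roll: Bystander, to be left alone: roll of white labels standing on end, 60 mm across, 40 mm high, on the table between the two docks. Origin: centre of its underside.
- tape_roll: Bystander, to be left alone: thin cardboard-coloured tape roll, 60 mm across, 20 mm high, lying between the two docks, farthest from the robot. Origin: centre of its underside.
- screwdriver: Bystander, to be left alone: screwdriver, 150 mm, lying between the two docks. Origin: centre of its underside.
- ink_tub: Bystander, to be left alone: open white tub, 90 mm across, 100 mm high, to the robot's left. Origin: centre of its underside.
- tag_bin: Bystander, to be left alone: open blue bin 140 x 100 x 60 mm, to the robot's right. Origin: centre of its underside.

How it is judged:
By the outcome, as a careful person would: the job done as asked, in the order asked, and still so for the second after the job is handed in, with the robot touching nothing.
It also fails if it takes over 67 s, if anything falls off the work surface, if the arm or the gripper's body presses on something with over 40 N, if the wrist force passes 120 N, or if a joint passes its speed limit or range.

## Working session

There is one attempt and no reset: what is moved stays moved. The work goes in short steps, Python scripts to look and compute and a tool call to move; the robot and the scene stay as the last step left them, time stands still between calls to the robot, and variables do not carry over. Pictures are saved under pics/ and viewed, at most 10 in all, crops included, and the job is handed in when it is done.

Besides the shell and the picture viewer there is one more tool, called after "Request:" as name(argument=value, ...), one argument or row to a line, values as JSON. arm_command: Moves the arm, as the interface text tells. Its arguments: {"type":"object","properties":{"increments":{"type":"array"},"force":{"type":"number"}},"required":["increments"]}

```bash
ls; mkdir -p pics; cat > h.py <<'E'
import numpy as np, cv2
from rig import arm
def save(p,n): cv2.imwrite(f'pics/{n}.png',p['color'][:,:,::-1])
E
python3 - <<'E'
from h import *
o=arm.get_obs(); print({k:np.round(v,2) for k,v in o.items()})
ps={n:arm.capture(n) for n in('scene','top')}
for n,p in ps.items():
    save(p,n+'0'); print(n,p['vfov'],p['cx'],p['cy'],np.round(p['extrinsics'],3).tolist(),[k for k in p])
    for t in ['pack','charger','charger_button','printer','printer_catch','label_roll','tape_roll','screwdriver','ink_tub','tag_bin']:
        print(t,[(np.round(d['xy']).tolist(),round(d['conf'],2)) for d in arm.search_frame(t,p)[:2]])
im=np.hstack([ps[n]['color'] for n in ps])[:,:,::-1]
cv2.imwrite('pics/both.png',cv2.resize(im,(800,300),interpolation=cv2.INTER_AREA))
E
```

```text
pics
{'time': np.float64(0.0), 'joint_pos': array([70.09, 34.39, -0.14, 91.68,  0.1 , 54.02, -4.57]), 'qd': array([ 0.05,  0.03, -0.03, -0.02,  0.04,  0.02, -0.03]), 'effort': array([-0.000e+00, -7.764e+01,  1.560e+00, -2.580e+01,  1.000e-02,
        1.000e-02,  0.000e+00]), 'ee_pos': array([ 193.79, -698.14,  230.4 ]), 'tool_rot': array([-1.7991e+02,  1.0000e-02,  1.5520e+01]), 'ft_force': array([ 0.58, -0.19, -0.51]), 'ft_torque': array([ 0.02,  0.02, -0.02]), 'gripper_force': np.float64(0.0), 'gripper_width': np.float64(85.25)}
scene 50.686217914763986 259.39799247998724 189.63893215775818 [[0.823, -0.457, 0.337, 935.031], [0.567, 0.652, -0.502, -529.304], [0.01, 0.605, 0.797, 915.187], [0.0, 0.0, 0.0, 1.0]] ['color', 'vfov', 'cx', 'cy', 'extrinsics', 'shot']
pack [([201.0, 260.0], 0.86)]
charger [([211.0, 278.0], 0.92)]
charger_button [([223.0, 273.0], 0.53)]
printer [([339.0, 154.0], 0.64)]
printer_catch []
label_roll [([230.0, 182.0], 0.95)]
tape_roll []
screwdriver [([252.0, 202.0], 0.63)]
ink_tub [([318.0, 97.0], 0.75)]
tag_bin [([94.0, 299.0], 0.71)]
top 44.06308752213816 263.1773707909473 193.49244952160862 [[0.014, 0.994, -0.11, 403.43], [-1.0, 0.012, -0.011, -22.316], [-0.01, 0.11, 0.994, 1390.699], [0.0, 0.0, 0.0, 1.0]] ['color', 'vfov', 'cx', 'cy', 'extrinsics', 'shot']
pack [([347.0, 186.0], 0.8)]
charger [([339.0, 186.0], 0.62)]
charger_button [([347.0, 164.0], 0.56)]
printer [([179.0, 148.0], 0.64), ([338.0, 187.0], 0.4)]
printer_catch []
label_roll [([247.0, 221.0], 0.53)]
tape_roll [([338.0, 185.0], 0.68), ([267.0, 138.0], 0.54)]
screwdriver [([264.0, 192.0], 0.79)]
ink_tub [([104.0, 203.0], 0.88)]
tag_bin [([413.0, 237.0], 0.83)]
```

```bash
python3 - <<'E'
import cv2
a=cv2.imread('pics/scene0.png')[60:340,150:410]; b=cv2.imread('pics/top0.png')[90:270,80:400]
a=cv2.resize(a,(390,420));b=cv2.resize(b,(800,450),interpolation=cv2.INTER_CUBIC)
cv2.imwrite('pics/b.png',b)
E
```

```text
(no output)
```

View pics/b.png

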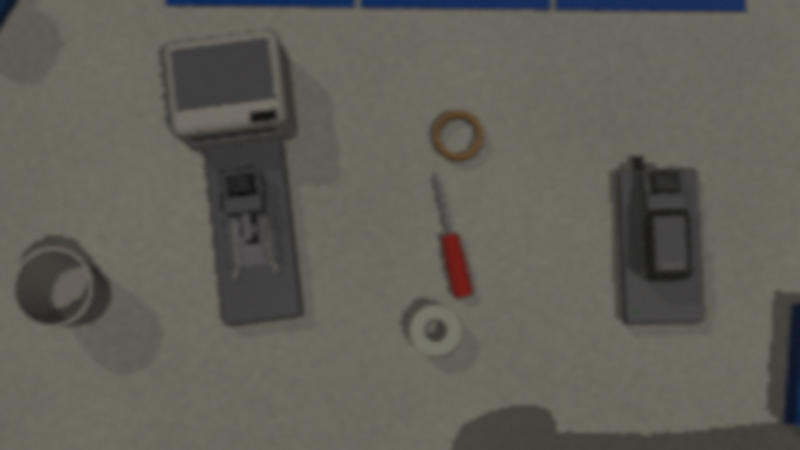

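View pics/scene0.png

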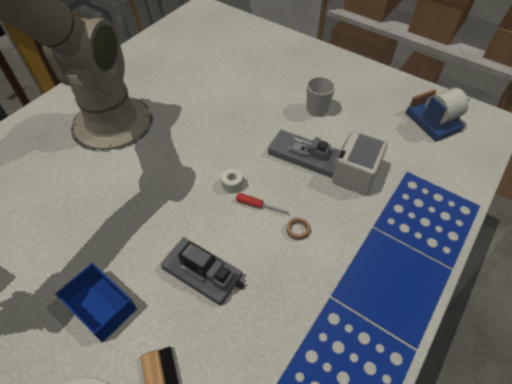

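The top view shows the printer at the left (crop about 240,220, slide mouth toward the robot), the charger with its pack at the right (crop 665,240), and the rolls and screwdriver between them. Next I triangulate roughly, then move above the charger.

```bash
cat >> h.py <<'E'
def ray(p,uv,T=None):
    f=192/np.tan(np.radians(p['vfov']/2)); d=np.array([uv[0]-p['cx'],uv[1]-p['cy']])/f
    if T is None: v=np.array([d[0],-d[1],-1]); T=p['extrinsics']
    else:
        r=np.linalg.norm(d)+1e-12; v=np.r_[np.sin(r)*d[0]/r,-np.sin(r)*d[1]/r,-np.cos(r)]
    return T[:3,3],T[:3,:3]@v/np.linalg.norm(v)
def atz(p,uv,z,T=None):
    o,v=ray(p,uv,T); return o+v*(z-o[2])/v[2]
def tri(rs):
    A=sum(np.eye(3)-np.outer(v,v) for o,v in rs); b=sum((np.eye(3)-np.outer(v,v))@o for o,v in rs)
    x=np.linalg.solve(A,b); return x,[np.linalg.norm((np.eye(3)-np.outer(v,v))@(x-o)) for o,v in rs]
def tool(o):
    from scipy.spatial.transform import Rotation as R
    T=np.eye(4); T[:3,:3]=R.from_euler('xyz',o['tool_rot'],degrees=True).as_matrix(); T[:3,3]=o['ee_pos']; return T
def wrist():
    o=arm.get_obs(); p=arm.capture('wrist'); return p,tool(o)@p['tool_from_camera']
E
python3 - <<'E'
from h import *
ps={n:arm.capture(n) for n in('scene','top')}
for t in ['pack','charger_button','label_roll','screwdriver']:
    x=[arm.search_frame(t,ps[n]) for n in ps]
    if all(x): print(t,[np.round(q,1) for q in tri([ray(ps[n],x[i][0]['xy']) for i,n in enumerate(ps)])])
p=ps['top']
g=lambda c,z:np.round(atz(p,np.array(c)/2.5+[80,90],z)[:2],1).tolist()
print('charger base',[g(c,30) for c in [(613,170),(697,168),(703,322),(622,323)]])
print('pack top',[g(c,87) for c in [(645,211),(688,209),(690,277),(647,280)]],'button',g((665,181),76))
print('printer ledge',[g(c,30) for c in [(302,315),(223,324),(205,150),(286,140)]], 'button',g((241,184),76),'stopfront',g((224,208),74),g((263,206),74))
print('rail ends',[g(c,39) for c in [(236,272),(276,268)]])
p,T=wrist(); save(p,'w0'); print(np.round(p['tool_from_camera'],2).tolist(),p['vfov'])
E
```

```text
pack [array([ 568.7, -241. ,   75.3]), array([1.1, 1.1])]
charger_button [array([ 643.4, -239.2,   67.7]), array([1.8, 1.8])]
label_roll [array([471.2,  30.3,   0.9]), array([4., 4.])]
charger base [[660.5, -185.8], [664.0, -283.3], [485.1, -288.6], [482.8, -196.0]]
pack top [[604.0, -214.4], [606.8, -262.0], [531.1, -263.6], [527.2, -216.3]] button [640.0, -238.5]
printer ledge [[487.2, 171.4], [475.6, 262.0], [678.6, 290.3], [691.6, 195.9]] button [630.9, 237.7] stopfront [603.7, 256.3] [606.5, 212.5]
rail ends [[535.0, 247.3], [540.2, 201.5]]
[[0.0, 0.95, 0.3, 77.98], [1.0, -0.0, 0.0, -0.57], [0.0, 0.3, -0.95, -142.29], [0.0, 0.0, 0.0, 1.0]] 65.70646984690485
```

Request:
arm_command(
  increments=[0,0,-2.7,13.5,15.3,0,0,0,0,-2.7,13.5,15.3,0,0,0,0,-2.7,13.5,15.3,0,0,0,0,-2.7,13.5,15.3,0,0,0,0,-2.7,13.5,15.3,0,0,0,0,-2.7,13.5,15.3,0,0,0,0,-2.7,13.5,15.3,0,0,0,0,-2.7,13.5,15.3,0,0,0,0,-2.7,13.5,15.3,0,0,0,0,-2.7,13.5,15.3,0,0,0,0,-2.7,13.5,15.3,0,0,0,0,-2.7,13.5,15.3,0,0,0,0,-2.7,13.5,15.3,0,0,0,0,-2.7,13.5,15.3,0,0,0,0,-2.7,13.5,15.3,0,0,0,0,-2.7,13.5,15.3,0,0,0,0,-2.7,13.5,15.3,0,0,0,0,-2.7,13.5,15.3,0,0],
)

```text
time: 3.15
ee_pos: [598.4, -240.2, 231.2]
tool_rot: [180.0, 0.0, 2.0]
ft_force: [-0.7, -0.6, -0.7]
gripper_width: -0.2
gripper_force: 0.0
```

```bash
python3 - <<'E'
from h import *
o=arm.get_obs(); print(o['time'],o['ee_pos'],o['tool_rot'],o['joint_pos'],o['ft_force'])
p,T=wrist(); cv2.imwrite('pics/w1.png',cv2.resize(p['color'][:,:,::-1],(768,576),interpolation=cv2.INTER_CUBIC))
np.savez('w1.npz',T=T,**{k:p[k] for k in('vfov','cx','cy')})
for t,z in [('pack',87),('charger_button',76),('charger',30)]:
    for d in arm.cut_out(t,p)[:2]:
        m=d['pixels'].astype(np.uint8); c=max(cv2.findContours(m,0,2)[0],key=cv2.contourArea)
        b=cv2.boxPoints(cv2.minAreaRect(c)); print(t,d['conf'],np.round(d['xy']),np.round(b).tolist(),[np.round(atz(p,q,z,T)[:2],1).tolist() for q in b],np.round(atz(p,d['xy'],z,T),1))
E
```

```text
3.15 [ 598.43368346 -240.21207951  231.18345661] [1.79965729e+02 3.86049655e-02 2.00367581e+00] [ 15.20939881  28.7546673    2.3821543  102.84180831  -1.47051806
  48.45888984 -69.72243341] [-0.68471631 -0.59024175 -0.6689316 ]
pack 0.67 [253. 202.] [[231.0, 238.0], [231.0, 164.0], [276.0, 164.0], [276.0, 238.0]] [[533.0, -219.3], [613.8, -218.3], [615.4, -262.6], [534.7, -267.6]] [ 575.  -241.1   87. ]
pack 0.55 [255. 134.] [[239.0, 123.0], [268.0, 123.0], [268.0, 144.0], [239.0, 144.0]] [[654.4, -225.1], [655.5, -252.8], [635.0, -253.8], [633.9, -225.7]] [ 643.9 -241.2   87. ]
charger_button 0.73 [252. 134.] [[239.0, 123.0], [268.0, 123.0], [268.0, 144.0], [239.0, 144.0]] [[653.6, -224.6], [654.7, -253.5], [633.4, -254.4], [632.3, -225.2]] [ 643.3 -238.    76. ]
charger 0.55 [251. 152.] [[214.0, 96.0], [292.0, 96.0], [292.0, 249.0], [214.0, 249.0]] [[680.8, -193.2], [684.1, -282.2], [490.8, -296.1], [487.2, -193.6]] [ 617.  -238.2   30. ]
```

View pics/w1.png

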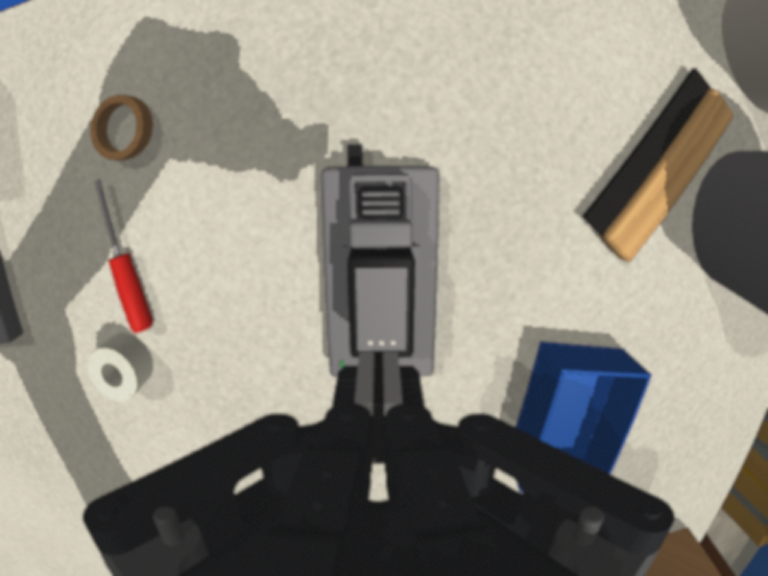

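The charger sits centred around pixel (380,270) of the 768-wide view, button ribs at (380,202) in a surround, pack below at (382,305).

```bash
python3 - <<'E'
from h import *
w=np.load('w1.npz'); p={k:float(w[k]) for k in('vfov','cx','cy')}; T=w['T']
g=lambda c,z:np.round(atz(p,np.array(c)/1.5,z,T)[:2],1).tolist()
print('base',[g(c,30) for c in [(322,170),(439,168),(433,375),(332,375)]])
print('label',[g(c,87) for c in [(355,267),(408,267),(406,351),(357,351)]])
print('pack case top',[g(c,87) for c in [(349,260),(413,260),(411,355),(352,355)]])
s=arm.capture('scene');t=arm.capture('top')
b=[(q,arm.search_frame('charger_button',q)) for q in (s,t)]
rs=[ray(p,(253.5,133.5),T)]+[ray(q,x[0]['xy']) for q,x in b if x]
print(tri(rs), tri(rs[:2]),tri([rs[0],rs[-1]]))
E
```

```text
base [[660.7, -194.4], [665.6, -283.9], [489.2, -291.8], [486.2, -203.3]]
label [[599.7, -224.2], [601.0, -259.4], [539.3, -261.6], [538.1, -226.8]]
pack case top [[604.3, -220.1], [605.9, -262.5], [536.3, -265.4], [534.8, -223.3]]
(array([649.49488993, -94.20405398, 159.63583526]), [np.float64(144.4839280181037), np.float64(163.09641086825647), np.float64(302.7083195075942)]) (array([ 645.22003433, -238.22653262,   74.55778378]), [np.float64(2.23789656477475), np.float64(2.2378965647746907)]) (array([620.25299427, -73.10768618, 813.5626084 ]), [np.float64(190.45189904550276), np.float64(190.45189904550284)])
```

Request:
arm_command(
  increments=[0,0,18,1.5,0,-3,0,0,0,18,1.5,0,-3,0,0,0,18,1.5,0,-3,0,0,0,18,1.5,0,-3,0,0,0,18,1.5,0,-3,0,0,0,18,1.5,0,-3,0,0,0,18,1.5,0,-3,0,0,0,18,1.5,0,-3,0,0,0,18,1.5,0,-3,0,0,0,18,1.5,0,-4.5,0,0,0,18,1.5,0,-4.5,0,0,0,18,1.5,0,-4.5,0,0,0,18,1.5,0,-4.5,0,0,0,18,1.5,0,-4.5,0,0,0,18,1.5,0,-4.5,0,0,0,18,1.5,0,-4.5,0],
)

```text
time: 4.88
ee_pos: [644.0, -239.8, 96.5]
tool_rot: [180.0, 0.0, 91.8]
ft_force: [0.1, 0.1, -0.1]
gripper_width: 0.1
gripper_force: 0.0
```

```bash
python3 - <<'E'
from h import *
p,T=wrist(); cv2.imwrite('pics/w2.png',cv2.resize(p['color'][:,:,::-1],(768,576),interpolation=cv2.INTER_CUBIC))
print(arm.get_obs()['joint_pos'])
for d in arm.search_frame('charger_button',p)[:2]: print(d,np.round(atz(p,d['xy'],76,T),1))
E
```

```text
[ 29.22680903  41.88347718 -21.68544498 101.72553911  22.28300039
  40.63147918  -2.6511061 ]
{'xy': [246.1, 218.4], 'conf': 0.63} [ 640.7 -229.4   76. ]
```

View pics/w2.png

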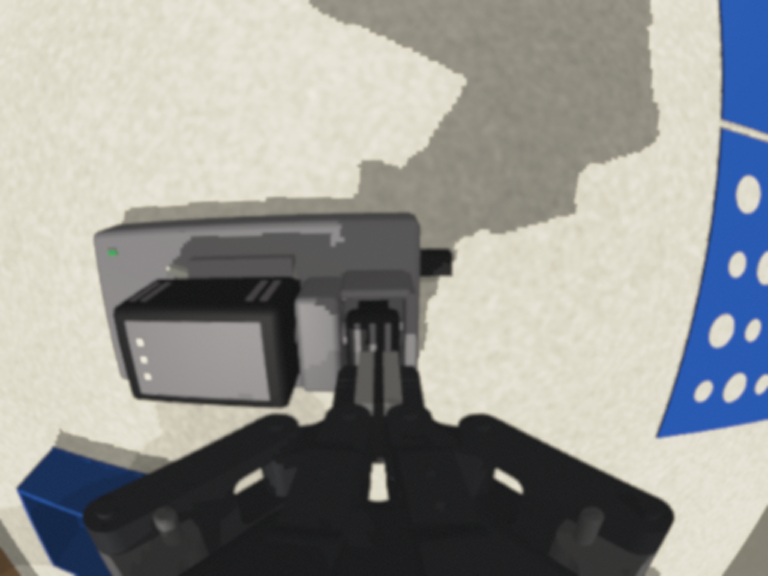

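Fingertips sit over the ribbed cap (375,330), the pack clear at left. Pressing.

Request:
arm_command(
  increments=[0,0,0,0,0,-0.4,0,0,0,0,0,0,-0.6,0,0,0,0,0,0,-0.7,0,0,0,0,0,0,-0.75,0,0,0,0,0,0,-0.8,0,0,0,0,0,0,-0.85,0,0,0,0,0,0,-0.88,0,0,0,0,0,0,-0.9,0,0,0,0,0,0,-0.9,0,0,0,0,0,0,-0.9,0],
)

```text
time: 5.82
ee_pos: [644.0, -239.6, 69.4]
tool_rot: [180.0, 0.0, 92.0]
ft_force: [-1.8, 1.1, 3.5]
gripper_width: -0.0
gripper_force: 2.0
```

```bash
python3 - <<'E'
from h import *
p,T=wrist()
d=arm.search_frame('pack',p)[0]; print(d,np.round(atz(p,d['xy'],87,T),1)); s=arm.capture('scene'); d=arm.search_frame('pack',s)[0]; print(d,np.round(atz(s,d['xy'],80),1)); save(p,'w3'); save(s,'s3')
E
```

```text
{'xy': [89.9, 243.1], 'conf': 0.92} [ 558.8 -232.    87. ]
{'xy': [187.0, 253.9], 'conf': 0.84} [ 550.9 -251.4   80. ]
```

Request:
arm_command(
  increments=[0,0,0,0,0,1,0,0,0,-17.9,-2.3,0,4.3,85,0,0,-17.9,-2.3,0,4.3,85,0,0,-17.9,-2.3,0,4.3,85,0,0,-17.9,-2.3,0,4.3,85,0,0,-17.9,-2.3,0,4.3,85,0,0,-17.9,-2.3,0,4.3,85,0,0,-17.9,-2.3,0,4.3,85,0,0,-17.9,-2.3,0,4.3,85,0,0,-17.9,-2.3,0,4.3,85,0,0,-17.9,-2.3,0,4.3,85,0,0,-17.9,-2.3,0,4.3,85,0,0,-17.9,-2.3,0,4.3,85,0,0,-17.9,-2.3,0,4.3,85,0,0,-17.9,-2.3,0,4.3,85,0,0,-17.9,-2.3,0,4.3,85],
)

```text
time: 7.35
ee_pos: [575.1, -239.5, 198.1]
tool_rot: [180.0, 0.0, 2.7]
ft_force: [0.0, -0.0, -0.2]
gripper_width: 84.9
gripper_force: 0.0
```

```bash
python3 - <<'E'
from h import *
p,T=wrist(); cv2.imwrite('pics/w4.png',cv2.resize(p['color'][:,:,::-1],(768,576),interpolation=cv2.INTER_CUBIC))
np.savez('w4.npz',T=T,**{k:p[k] for k in('vfov','cx','cy')})
s=arm.capture('scene'); a=arm.search_frame('pack',s)[0]['xy']; print(a)
for d in arm.cut_out('pack',p)[:1]: 
    print(d['xy'],d['conf'],np.round(atz(p,d['xy'],87,T),1),tri([ray(p,d['xy'],T),ray(s,a)]))
E
```

```text
[187.8, 251.4]
[258.1, 216.4] 0.72 [ 549.5 -245.6   87. ] (array([ 547.88316866, -245.77403102,   81.05418133]), [np.float64(0.7342130371707024), np.float64(0.7342130371708019)])
```

View pics/w4.png

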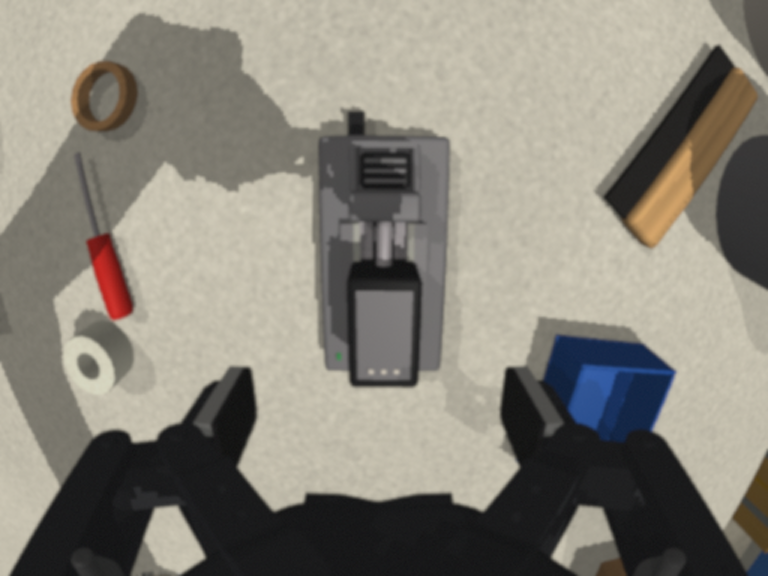

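```bash
python3 - <<'E'
from h import *
w=np.load('w4.npz'); p={k:float(w[k]) for k in('vfov','cx','cy')}; T=w['T']
g=lambda c,z:np.round(atz(p,np.array(c)/1.5,z,T)[:2],1)
P=[g(c,87) for c in [(350,279),(420,279),(417,385),(351,385)]]; print(P,np.mean(P,0))
L=[g(c,87) for c in [(356,290),(414,290),(411,376),(357,376)]]; print(L,np.mean(L,0))
o=arm.get_obs(); print(o['ee_pos'],o['tool_rot'])
E
```

```text
[array([ 577.6, -222.1]), array([ 579.6, -263.6]), array([ 507.6, -267.5]), array([ 505.7, -224.5])] [ 542.625 -244.425]
[array([ 570.9, -225.8]), array([ 572.5, -260.5]), array([ 514.3, -263. ]), array([ 512.7, -228.2])] [ 542.6   -244.375]
[ 574.90929964 -239.69310531  198.2152469 ] [-1.79995657e+02 -1.51777371e-04  2.59171302e+00]
```

Request:
arm_command(
  increments=[0,0,0,-1.08,-0.16,-1,85,0,0,0,-1.08,-0.16,-2,85,0,0,0,-1.08,-0.16,-3,85,0,0,0,-1.08,-0.16,-4,85,0,0,0,-1.08,-0.16,-4.6,85,0,0,0,-1.08,-0.16,-5.0,85,0,0,0,-1.08,-0.16,-5.1,85,0,0,0,-1.08,-0.16,-5.1,60,0,0,0,-1.08,-0.16,-5.1,50,0,0,0,-1.08,-0.16,-5.1,45,0,0,0,-1.08,-0.16,-5.1,40,0,0,0,-1.08,-0.16,-5.1,40,0,0,0,-1.08,-0.16,-5.1,40],
  force=50,
)

```text
time: 8.63
ee_pos: [543.3, -244.7, 46.7]
tool_rot: [179.9, -0.1, 2.5]
ft_force: [-0.6, 0.2, 7.1]
gripper_width: 45.2
gripper_force: 52.1
```

Request:
arm_command(
  increments=[0,0,0,0,0,0.04,40,0,0,0,-0.13,-0.006,0.04,40,0,0,0,-0.26,-0.012,0.04,40,0,0,0,-0.39,-0.017,0.04,40,0,0,0,-0.52,-0.023,0.04,40],
)

```text
time: 9.05
ee_pos: [526.8, -245.2, 46.7]
tool_rot: [180.0, -0.0, 2.5]
ft_force: [0.6, 0.7, 1.4]
gripper_width: 45.5
gripper_force: 51.8
```

Request:
arm_command(
  increments=[0,0,0,-0.2,-0.009,0,40,0,0,0,-0.4,-0.017,0,40,0,0,0,-0.6,-0.026,0,40,0,0,0,-0.8,-0.035,0,40,0,0,0,-1.0,-0.044,0,40,0,0,0,-1.2,-0.052,0,40,0,0,0,-1.4,-0.061,0,40,0,0,0,-1.4,-0.061,0,40],
)

```text
time: 9.72
ee_pos: [483.2, -247.1, 46.7]
tool_rot: [-180.0, 0.1, 2.5]
ft_force: [-1.8, 0.3, 8.7]
gripper_width: 45.3
gripper_force: 52.5
```

Request:
arm_command(
  increments=[0,0,0,0,0,0.6,40,0,0,0,0,0,1.6,40,0,0,0,0,0,2.6,40,0,0,0.1,-0.1,0.8,3.6,40,0,0,0.2,-0.2,2,4.45,40,0,0,0.3,-0.3,3.2,4.45,40,0,0,0.4,-0.4,4.4,4.45,40,0,0,0.5,-0.5,5.6,4.45,40,0,0,0.6,-0.6,6.8,4.45,40,0,0,0.7,-0.7,8,4.45,40,0,0,0.8,-0.8,9.2,4.45,40,0,0,0.9,-0.9,10.4,4.45,40,0,0,1,-0.9,11.6,4.45,40,0,0,1,-0.9,12.8,4.45,40,0,0,1,-0.9,14,4.45,40,0,0,1,-0.9,15,4.45,40,0,0,1,-0.9,15.4,4.45,40,0,0,1,-0.9,15.4,4.45,40,0,0,1,-0.9,15.4,4.45,40],
)

```text
time: 11.3
ee_pos: [456.8, 214.4, 179.2]
tool_rot: [179.9, 0.1, 7.6]
ft_force: [-0.5, -0.6, -2.2]
gripper_width: 45.2
gripper_force: 52.6
```

```bash
python3 - <<'E'
from h import *
o=arm.get_obs();print(o['joint_pos'],o['ee_pos'],o['tool_rot'])
p,T=wrist(); cv2.imwrite('pics/w5.png',cv2.resize(p['color'][:,:,::-1],(768,576),interpolation=cv2.INTER_CUBIC))
np.savez('w5.npz',T=T,**{k:p[k] for k in('vfov','cx','cy')})
for n,z in [('printer_catch',76),('printer',30),('pack',80)]:
  for d in arm.search_frame(n,p)[:2]: print(n,d['xy'],d['conf'],np.round(atz(p,d['xy'],z,T),1))
E
```

```text
[ -30.63588919   23.71975857   -1.30872418  123.02637463    0.98877032
   33.42594712 -115.07356964] [456.80286681 214.40635909 179.16835509] [1.79916573e+02 1.40806422e-01 7.58719039e+00]
printer_catch [248.3, 2.2] 0.46 [617.1 239.5  76. ]
printer [251.6, 72.7] 0.69 [561.1 229.3  30. ]
pack [252.6, 259.5] 0.74 [392.5 205.8  80. ]
```

View pics/w5.png

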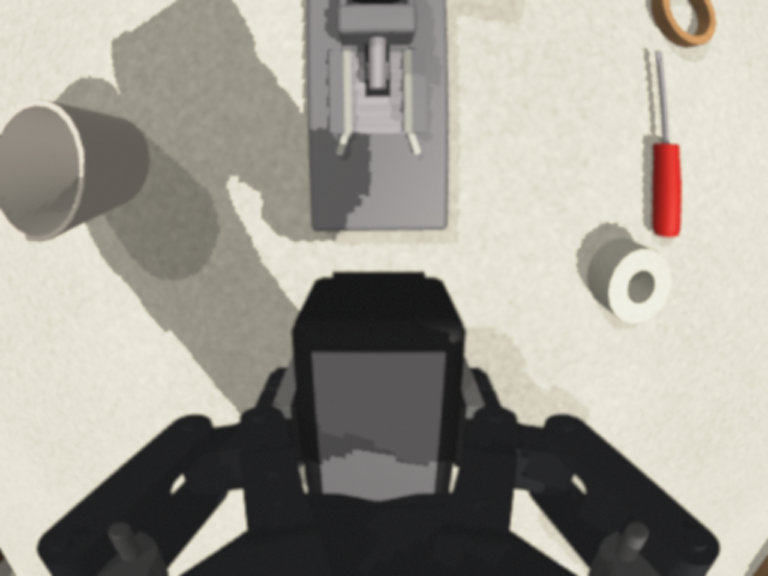

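Looking down the printer's slide: ledge front corners at (312,229) and (447,228), lead-in tips at (342,153), (419,153), rail starts (348,133), (407,132), stop block front about y=38; the pack in hand at (380,400).

```bash
python3 - <<'E'
from h import *
w=np.load('w5.npz'); p={k:float(w[k]) for k in('vfov','cx','cy')}; T=w['T']
g=lambda c,z:np.round(atz(p,np.array(c)/1.5,z,T)[:2],1)
def s(n,cs,z): print(n,[g(c,z).tolist() for c in cs], np.mean([g(c,z) for c in cs],0))
s('ledge front',[(312,229),(447,228)],30)
s('ledge far',[(306,5),(447,5)],30)
s('tips',[(342,153),(419,153)],39)
s('railstart',[(348,133),(407,132)],39)
s('railfar',[(346,55),(407,55)],39)
s('block front',[(341,34),(413,34)],74)
s('pack top front',[(312,351),(446,351)],220)
s('foot',[(335,273),(424,273)],165)
o=arm.get_obs();print(o['ee_pos'])
E
```

```text
ledge front [[477.3, 262.0], [490.0, 173.0]] [483.65 217.5 ]
ledge far [[627.3, 285.0], [639.4, 194.2]] [633.35 239.6 ]
tips [[529.8, 247.4], [536.3, 199.7]] [533.05 223.55]
railstart [[542.9, 245.3], [548.4, 209.0]] [545.65 227.15]
railfar [[592.7, 253.2], [597.7, 215.7]] [595.2  234.45]
block front [[597.4, 254.1], [602.6, 215.3]] [600.  234.7]
pack top front [[483.5, 235.6], [488.0, 201.9]] [485.75 218.75]
foot [[488.5, 235.2], [492.8, 202.9]] [490.65 219.05]
[457.8019723  213.22390841 179.7971159 ]
```

Request:
arm_command(
  increments=[0,0,0.16,0.7,0.09,0,40,0,0,0.16,1.083,0.133,-1,40,0,0,0.16,1.083,0.133,-2,40,0,0,0.16,1.083,0.133,-3,40,0,0,0.16,1.083,0.133,-3.8,40,0,0,0.16,1.083,0.133,-4.2,40,0,0,0.16,1.083,0.133,-4.36,40,0,0,0.16,1.083,0.133,-4.42,40,0,0,0.16,1.083,0.133,-4.42,40],
)

```text
time: 12.25
ee_pos: [490.8, 218.5, 47.7]
tool_rot: [180.0, -0.0, 8.3]
ft_force: [0.4, -0.0, -3.0]
gripper_width: 45.3
gripper_force: 52.7
```

```bash
python3 - <<'E'
from h import *
p,T=wrist(); cv2.imwrite('pics/w6.png',cv2.resize(p['color'][:,:,::-1],(768,576),interpolation=cv2.INTER_CUBIC))
np.savez('w6.npz',T=T,**{k:p[k] for k in('vfov','cx','cy')})
E
```

```text
(no output)
```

View pics/w6.png

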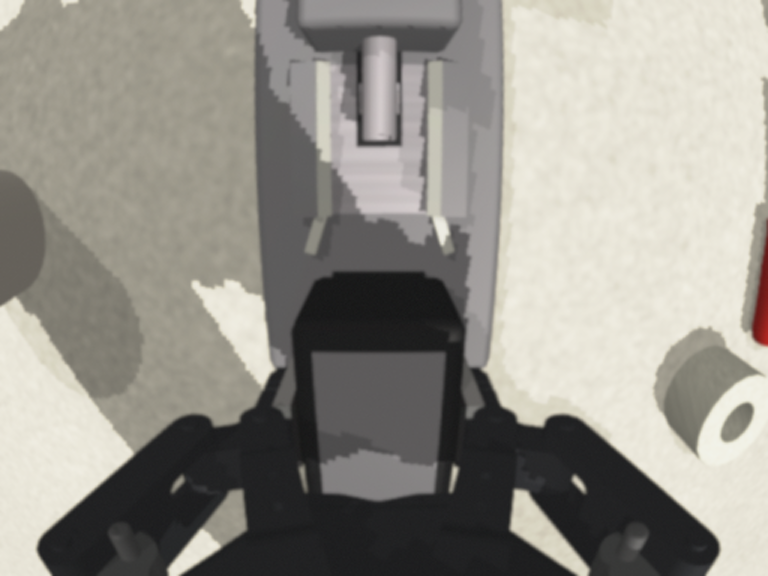

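The foot (335–424) is centred between the rails (331–428), so the pack is aligned. Sliding in.

Request:
arm_command(
  increments=[0,0,0,0.2,0.029,0,40,0,0,0,0.4,0.058,0,40,0,0,0,0.6,0.088,0,40,0,0,0,0.8,0.117,0,40,0,0,0,1.0,0.146,0,40,0,0,0,1.12,0.164,0,40],
)

```text
time: 12.8
ee_pos: [525.3, 224.0, 47.5]
tool_rot: [-180.0, -0.0, 8.3]
ft_force: [-0.1, -1.3, -2.5]
gripper_width: 45.5
gripper_force: 52.5
```

Request:
arm_command(
  increments=[0,0,0,0.13,0.019,0,40,0,0,0,0.26,0.038,0,40,0,0,0,0.4,0.058,0,40,0,0,0,0.53,0.077,0,40,0,0,0,0.66,0.096,0,40],
)

```text
time: 13.22
ee_pos: [542.3, 226.5, 47.0]
tool_rot: [180.0, 0.2, 8.3]
ft_force: [-6.4, -1.2, -1.4]
gripper_width: 45.7
gripper_force: 52.5
```

Request:
arm_command(
  increments=[0,0,0,0.066,0.01,0,40,0,0,0,0.132,0.019,0,40,0,0,0,0.198,0.029,0,40],
)

```text
time: 13.47
ee_pos: [548.2, 227.4, 47.0]
tool_rot: [180.0, 0.2, 8.3]
ft_force: [-7.0, -1.3, -0.8]
gripper_width: 45.4
gripper_force: 52.6
```

Request:
arm_command(
  increments=[0,0,0,0.066,0.01,0,40,0,0,0,0.132,0.019,0,40],
)

```text
time: 13.63
ee_pos: [551.6, 227.9, 47.0]
tool_rot: [179.9, 0.2, 8.3]
ft_force: [-7.9, -1.4, -0.1]
gripper_width: 45.6
gripper_force: 52.7
```

Request:
arm_command(
  increments=[0,0,0,0.066,0.01,0,40,0,0,0,0.099,0.014,0,40],
)

```text
time: 13.8
ee_pos: [554.4, 228.3, 47.0]
tool_rot: [179.9, 0.3, 8.3]
ft_force: [-10.5, -1.0, 1.5]
gripper_width: 45.4
gripper_force: 52.7
```

Request:
arm_command(
  increments=[0,0,0,0.033,0.005,0,40,0,0,0,0.066,0.01,0,40],
)

```text
time: 13.97
ee_pos: [556.5, 228.6, 47.0]
tool_rot: [180.0, 0.2, 8.4]
ft_force: [-7.1, -1.3, 0.3]
gripper_width: 45.4
gripper_force: 52.9
```

Request:
arm_command(
  increments=[0,0,0,0.033,0.005,0,40,0,0,0,0.066,0.01,0,40],
)

```text
time: 14.13
ee_pos: [558.8, 229.0, 47.0]
tool_rot: [180.0, 0.2, 8.3]
ft_force: [-7.3, -1.4, -0.4]
gripper_width: 45.4
gripper_force: 52.9
```

Request:
arm_command(
  increments=[0,0,0,0.033,0.005,0,40,0,0,0,0.066,0.01,0,40],
)

```text
time: 14.3
ee_pos: [560.9, 229.3, 47.1]
tool_rot: [180.0, 0.2, 8.3]
ft_force: [-6.9, -1.4, 0.1]
gripper_width: 45.8
gripper_force: 52.9
```

Request:
arm_command(
  increments=[0,0,0,0.033,0.005,0,40],
)

```text
time: 14.38
ee_pos: [561.8, 229.4, 47.1]
tool_rot: [180.0, 0.2, 8.3]
ft_force: [-7.2, -1.5, -0.6]
gripper_width: 45.3
gripper_force: 52.9
```

Request:
arm_command(
  increments=[0,0,0,0.033,0.005,0,40],
)

```text
time: 14.47
ee_pos: [562.8, 229.6, 47.1]
tool_rot: [180.0, 0.2, 8.3]
ft_force: [-7.1, -1.5, -1.7]
gripper_width: 45.5
gripper_force: 52.8
```

Request:
arm_command(
  increments=[0,0,0,0.033,0.005,0,40],
)

```text
time: 14.55
ee_pos: [563.8, 229.7, 47.0]
tool_rot: [180.0, 0.2, 8.3]
ft_force: [-5.7, -1.2, -1.8]
gripper_width: 45.8
gripper_force: 52.5
```

Request:
arm_command(
  increments=[0,0,0,0.033,0.005,0,40],
)

```text
time: 14.63
ee_pos: [564.7, 229.9, 47.0]
tool_rot: [180.0, 0.2, 8.3]
ft_force: [-6.8, -0.7, -1.4]
gripper_width: 45.6
gripper_force: 52.5
```

Request:
arm_command(
  increments=[0,0,0,0.025,0.004,0,40],
)

```text
time: 14.72
ee_pos: [565.1, 229.9, 46.9]
tool_rot: [179.9, 0.3, 8.3]
ft_force: [-9.7, -1.4, 1.9]
gripper_width: 45.4
gripper_force: 52.8
```

Request:
arm_command(
  increments=[0,0,0,0.025,0.004,0,40],
)

```text
time: 14.8
ee_pos: [565.1, 229.9, 46.9]
tool_rot: [179.9, 0.3, 8.4]
ft_force: [-12.1, -1.1, 3.6]
gripper_width: 45.4
gripper_force: 53.1
```

Request:
arm_command(
  increments=[0,0,0,-0.06,-0.009,0,40,0,0,0,-0.12,-0.018,0,40],
)

```text
time: 14.97
ee_pos: [562.9, 229.6, 46.9]
tool_rot: [180.0, 0.2, 8.3]
ft_force: [-4.8, -0.9, -3.7]
gripper_width: 45.5
gripper_force: 52.6
```

Request:
arm_command(
  increments=[0,0,0,-0.04,-0.006,0,40,0,0,0,-0.04,-0.006,0,40],
)

```text
time: 15.13
ee_pos: [562.8, 229.6, 47.1]
tool_rot: [180.0, 0.1, 8.3]
ft_force: [-2.5, -0.6, -4.5]
gripper_width: 45.2
gripper_force: 52.3
```

Request:
arm_command(
  increments=[0,0,0,-0.04,-0.006,0,40,0,0,0,-0.04,-0.006,0,40],
)

```text
time: 15.3
ee_pos: [562.7, 229.5, 47.3]
tool_rot: [-180.0, -0.1, 8.3]
ft_force: [0.5, -0.7, -6.3]
gripper_width: 45.6
gripper_force: 52.2
```

The force returns to zero without the pack moving back, so the catch holds. Letting go.

Request:
arm_command(
  increments=[0,0,0,0,0,0,55,0,0,0,0,0,0,75,0,0,0,0,0,0,85,0,0,0,0,0,0,85,0,0,0,0,0,0,85,0,0,0,0,0,0.5,85,0,0,0,0,0,1.5,85,0,0,0,-0.3,0,2.5,85,0,0,0,-1,0,3.5,85,0,0,0,-1.5,0,4.5,85,0,0,0,-1.5,0,4.5,85,0,0,0,-1.5,0,4.5,85],
)

```text
time: 16.3
ee_pos: [517.4, 230.2, 184.4]
tool_rot: [-179.9, -0.2, 8.4]
ft_force: [1.1, 0.3, 0.3]
gripper_width: 84.9
gripper_force: 0.0
```

```bash
python3 - <<'E'
from h import *
p,T=wrist(); cv2.imwrite('pics/w7.png',cv2.resize(p['color'][:,:,::-1],(768,576),interpolation=cv2.INTER_CUBIC))
for d in arm.search_frame('pack',p)[:2]: print(d,np.round(atz(p,d['xy'],87,T),1))
E
```

```text
{'xy': [262.7, 145.8], 'conf': 0.68} [560.  228.6  87. ]
{'xy': [443.4, 170.6], 'conf': 0.15} [568.2  52.7  87. ]
```

View pics/w7.png

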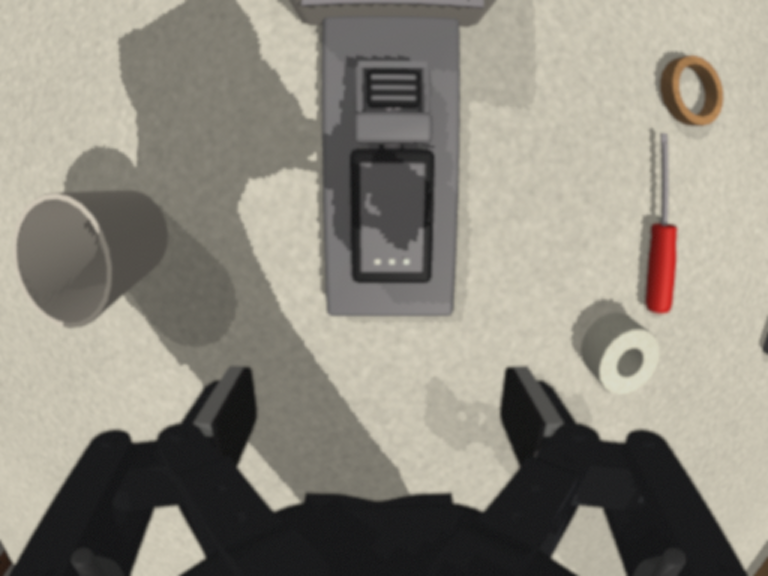

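The pack sits locked against the stop block at (392,215), with the gripper clear and the bystanders untouched.

```bash
python3 -c "
from rig import arm
print(arm.job_done())"
```

```text
the job is handed in; nothing more can be done
None
```

The pack is out of the charger and locked in the printer: the push peaked at about 12 N at the stop, and the catch held when I pulled back. I let go of it, left everything else in place, and handed the job in at about 16 s.

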